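# Free a caster wheel from its locking fixture with a fork key

### The job

Free the caster wheel that is locked on edge in the fixture: take the T-handled key out of its holder by its spinning top knob, set it down in the well onto the sunken locking screw, then take hold of its cross-bar instead and turn the screw counter-clockwise (seen from above) to its stop, about a quarter turn. Leave the key in the screw, and only then lift the wheel out and stand it on edge between the cheeks of the empty wheel stand.

Things in the scene. Friction and masses are not known exactly. Their poses are not given: they have to be found in the camera images.
- key_knob (a point): Centre of the round black knob (24 mm diameter, 36 mm high) on top of the upright steel T-handled key (138 mm high, 0.3 kg); the foot is 120 mm below this point. z points up the key, x along its cross-bar. The knob spins on the key (0.025 Nm of friction): the key hangs from it and follows slow turns of the hand, but the knob cannot turn the screw.
- key_bar (a point): Centre of the key's steel cross-bar, 35 mm below the knob's centre and 85 mm above the foot: 150 mm long (along x of this frame), 14 mm thick (y), 16 mm high. The knob stands over its middle, from 17 to 53 mm above this point. While the key is in its holder the bar is shrouded and cannot be gripped.
- key_foot (a point): Centre of the underside of the key's foot, axes as for the bar. The foot is 27 mm across and forked: a slot 10 mm wide and 16 mm deep, open below, runs along x (parallel to the cross-bar).
- holder_top (a point): Centre of the top of the plywood key holder, 101 mm above the table, 2 mm above the bar of the key in it. Two cheeks (166 mm long along x of this frame, 26 mm apart inside, 46 mm outside) hide the bar; only the knob stands out. The key's foot stands 6 mm above the table in it, so the key must be raised about 100 mm to come clear.
- screw_seat (a point): Point on the locking screw's axis where the key's foot rests when fully down, 14 mm above the table. An upright tang, 20 mm long along x of this frame (turns with the screw), 6 mm thick, rises 11 mm above it; the fork straddles it, bar parallel to the tang, either way round, 0.25 rad of play. A key standing on top of the tang drops over it when turned into line.
- well_mouth (a point): Centre of the mouth of the steel well round the screw, 58 mm above the table and 44 mm above the screw's seat. The well is 31 mm in inside diameter, flared to about 39 mm at the mouth; fingers cannot get in. This frame belongs to the fixture: the wheel stands 150 mm along its +y.
- screw (a joint): Angle of the locking screw in rad, growing counter-clockwise seen from above: starts between 0 and 0.2 (locked), stop at 1.5. Turning it draws the plunger pin out of the wheel's hub: free above 1.25. It takes 0.2 Nm and stays where it is left.
- wheel_center (a point): Centre of the caster wheel (blue tyre, tan centre, 100 mm diameter, 34 mm wide, 0.25 kg) standing on edge in the fixture, 64 mm above the table; z is its level axle line. It rests on two rods between 44 mm high cheeks 40 mm apart. Towards the screw a 76 mm high grey housing ends 45 mm short of its near face. Grip it across its width, above the cheeks.
- stand_seat (a point): Where the wheel's centre comes to rest in the empty wheel stand, 64 mm above the table: two cross rods carry the wheel and two 44 mm high cheeks, 44 mm apart inside, keep it upright. y of this frame (level) is the axle direction of a wheel standing there; either way round will do.
Not all that is in view belongs to the job. What is meant by the part that bears wheel_center is not orange, and is the smaller of those in its own colour.

How it is judged:
By the outcome, as a careful person would: the job done as asked, in the order asked, and still so for the second after the job is handed in, with the robot touching nothing.
It also fails if it takes over 72 s, if anything falls off the work surface, if the arm or the gripper's body presses on something with over 40 N, if the wrist force passes 120 N, or if a joint passes its speed limit or range.

### The arm

A 6-joint arm with a two-finger parallel gripper is mounted at the origin on a cart in front of the work surface, level with it; the furniture and walls round the work are solid. World frame = base frame: x ahead of the robot, y to its left, z up, the work surface at z = 0. Lengths are in m, angles in rad, forces in N, time in s.
With the tool pointing down it reaches from about 0.275 to 0.85 m from the base axis. Payload 5.2 kg.
Tool frame: the origin (TCP) lies at the very end of the fingers, on their centre line; the grasp point (between the pads) lies 19 mm behind it; z points along the fingers, y is the line along which they close (so a half turn about z gives the same grasp; the last joint's range is limited). The gripper opens to 85 mm and grips with 20 to 120 N. Pads are 22 mm wide; open, the fingers measure 114 mm over their backs; the gripper's body (76 mm by 85 mm) begins 54 mm behind the grasp point. The pads swing forward as they close: fully open they stand 13 mm farther back than shut.
Start: joints at [0.909, 0.259, 1.535, -0, 1.348, -0.203], TCP at [0.244, 0.493, 0.231] pointing down, gripper open.
Joint ranges: [-3.14, 3.14], [-0.91, 2.08], [0.19, 2.58], [-1.22, 4.36], [0.22, 2.71], [-3.12, 3.12]. Speed limits (rad/s): [2.57, 2.57, 3.14, 3.14, 3.14, 3.14].

### API

Orientations are given as a rotation vector (axis times angle).
In Python, from plant import arm gives the robot as it stands.
- The arm moves only by the tool carry_out, never from a script. Its argument "rows" is a list of rows, each an object of numbers: "ax", "ay", "az": the turn, a rotation vector about the tool's x, y, z in rad; "tx", "ty", "tz": the shift along the tool's x, y, z in mm; "jaw": the opening, from -1 (shut) to 1 (fully open), so that 0 is half open. In form: [{"ax": .., "ay": .., "az": .., "tx": .., "ty": .., "tz": .., "jaw": ..}, ...]. A call has exactly 8 rows; each row is the pose to reach, as a shift and turn from the pose commanded when the call began, along the tool's axes at that moment; what a row does not reach only later rows make up. A row lasts 1/10 s, in which the tool goes at most 50 mm and 8.59 degrees, less where a joint would pass 70% of its speed; a pose out of reach is approached as far as the arm can. A call with a gripper value outside its range is refused whole. The fingers move at their own pace and stop on an object; "squeeze" is the grip in N (left out, the last holds). Time passes only in rows, so rows that repeat a pose let the fingers close, or fill a call up. It gives the time, the measured TCP pose, the force, the opening and the grip force at its end, in the units of the state.
- arm.read_state(): the state, without advancing time (a new reading comes with each control period).
- arm.capture(name): name is "scene" or "top"; returns the picture (400x640x3 uint8, red, green, blue); there is no depth.
- arm.camera_model(name): a dict with "mtx" (3x3 intrinsics, pixels), "R" (3x3) and "t" (3): a world point X has camera coordinates R X + t. Camera axes: x right, y down, z forward; pixel columns grow to the right and rows downward; lengths in m; the calibration is good to about 2 mm. A picture is of the moment at which its call begins. camera_model takes no time and is no camera call.
- arm.hand_in(): hands the job in; it is judged then, once.
The state is a dict: "time": time; "joints": joint angles; "qvel": joint speeds; "joint_torque": joint torques, N m; "eef_pos": TCP position; "orientation": TCP orientation; "ft_force": force on the tool from outside, world axes, zero at the start; "ft_torque": the same for the moment, N m; "grip_width": finger opening in m; "finger_force": force on a finger pad.
Only numpy, scipy, OpenCV 4.12 (cv2) and the standard library are available. Lean on these libraries where they do the work, as an engineer would, in place of code of your own. Each camera call takes 0.05 s, during which the arm holds its last target. There are 200 camera calls.

## Working session

There is one attempt and no reset: what is moved stays moved. The work goes in short steps, Python scripts to look and compute and a tool call to move; the robot and the scene stay as the last step left them, time stands still between calls to the robot, and variables do not carry over. Pictures are saved under pics/ and viewed, at most 10 in all, crops included, and the job is handed in when it is done.

Besides the shell and the picture viewer there is one more tool, called after ">>>" as a command line: name --argument value ..., lists and objects as JSON in quotes. carry_out: Moves the arm, as the interface text tells. Its arguments: {"type":"object","properties":{"rows":{"type":"array"},"squeeze":{"type":"number"}},"required":["rows"]}

```bash
mkdir -p pics; ls
python3 - <<'E'
from plant import arm
import cv2,numpy as np
s=arm.read_state();print({k:np.round(v,3).tolist() for k,v in s.items()})
for n in("scene","top"):
    cv2.imwrite(f"pics/{n}0.png",arm.capture(n)[:,:,::-1]);m=arm.camera_model(n);print(n,np.round(m["mtx"],1).tolist(),np.round(m["R"],3).tolist(),np.round(m["t"],3).tolist(),np.round(-m["R"].T@m["t"],3))
E
```

```text
pics
{'time': 0.0, 'joints': [0.909, 0.259, 1.536, -0.0, 1.348, -0.203], 'qvel': [0.001, 0.0, 0.001, 0.001, 0.001, -0.001], 'joint_torque': [-0.001, -44.603, -29.057, -0.0, 0.012, 0.0], 'eef_pos': [0.243, 0.493, 0.23], 'orientation': [-0.714, -3.059, 0.003], 'ft_force': [-0.513, 0.226, 0.141], 'ft_torque': [0.025, -0.032, 0.017], 'finger_force': 0.0, 'grip_width': 0.086}
scene [[466.4, 0.0, 324.9], [0.0, 466.4, 194.4], [0.0, 0.0, 1.0]] [[0.92, -0.393, 0.004], [-0.245, -0.58, -0.777], [0.308, 0.713, -0.63]] [-0.399, 0.228, 1.094] [ 0.086 -0.805  0.867]
top [[442.0, 0.0, 314.4], [0.0, 442.0, 209.1], [0.0, 0.0, 1.0]] [[-0.01, -1.0, -0.002], [-0.988, 0.011, -0.156], [0.156, -0.0, -0.988]] [0.058, 0.477, 1.18] [0.288 0.053 1.241]
```

View pics/scene0.png

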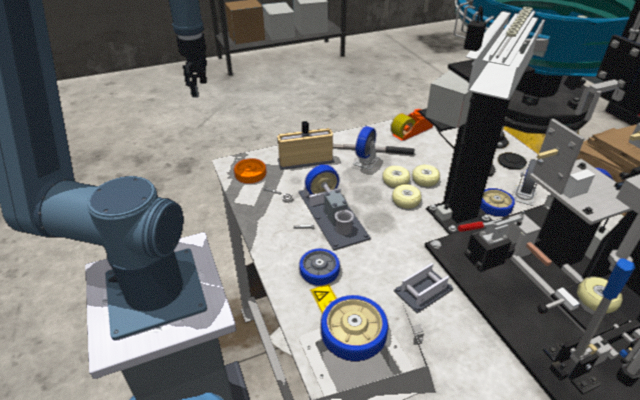

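View pics/top0.png

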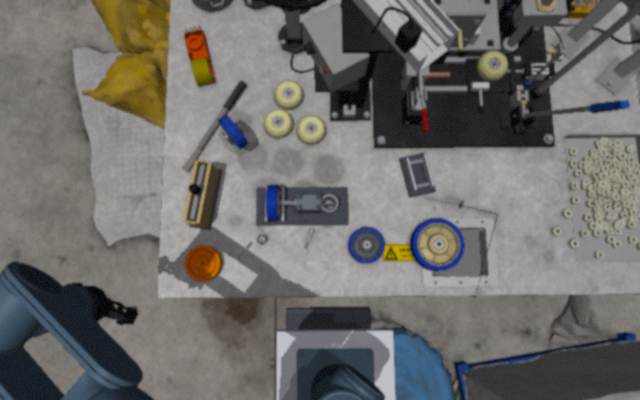

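```bash
cat > h.py <<'E'
from plant import arm
import cv2,numpy as np
from scipy.spatial.transform import Rotation as Rn
def bp(n,uv,z):
    m=arm.camera_model(n);c=-m["R"].T@m["t"]
    d=m["R"].T@np.linalg.inv(m["mtx"])@np.array([uv[0],uv[1],1.]);return c+d*(z-c[2])/d[2]
def pr(n,X):
    m=arm.camera_model(n);p=m["mtx"]@(m["R"]@np.asarray(X,float)+m["t"]);return p[:2]/p[2]
def crop(n,f,x0,y0,w,h,k,im=None):
    im=arm.capture(n) if im is None else im
    cv2.imwrite(f,cv2.resize(im[y0:y0+h,x0:x0+w,::-1],None,fx=k,fy=k,interpolation=cv2.INTER_CUBIC))
def go(X,yaw):
    "shift (mm) in tool axes and rotvec from present pose to TCP X, pointing down, with tool y along yaw"
    s=arm.read_state();R=Rn.from_rotvec(s["orientation"])
    y=np.array([np.cos(yaw),np.sin(yaw),0]);z=np.array([0,0,-1.]);best=None
    for sg in(1,-1):
        T=Rn.from_matrix(np.c_[np.cross(sg*y,z),sg*y,z]);r=(R.inv()*T).as_rotvec()
        print("yaw sign",sg,"rot",r.round(3),"shift",(R.inv().apply(X-s["eef_pos"])*1000).round(1))
E
python3 - <<'E'
from h import *
im=cv2.imread("pics/top0.png")[:,:,::-1]
crop("top","pics/topc.png",180,155,266,90,3,im)
im=cv2.imread("pics/scene0.png")[:,:,::-1]
crop("scene","pics/scenec.png",265,110,195,200,3,im)
for z,uv in((.107,(195,188)),(.101,(204,193)),(.058,(328,203)),(.064,(273,203)),(.044,(417,173))):print(uv,bp("top",uv,z).round(3))
E
```

```text
(195, 188) [0.526 0.365 0.107]
(204, 193) [0.513 0.342 0.101]
(328, 203) [0.491 0.016 0.058]
(273, 203) [0.491 0.164 0.064]
(417, 173) [ 0.575 -0.233  0.044]
```

View pics/topc.png

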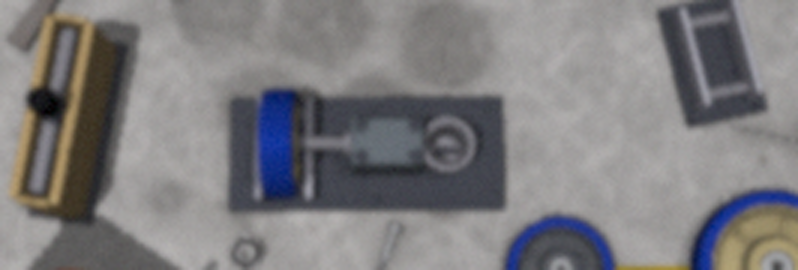

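View pics/scenec.png

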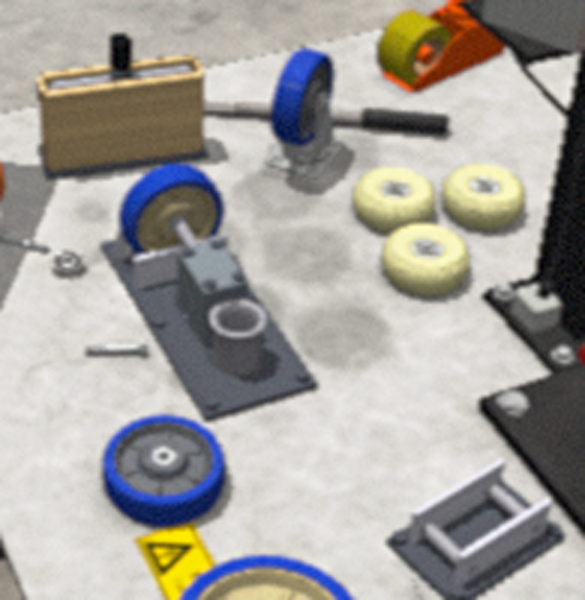

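The blue wheels are: fixture wheel (273,203 in top), on-edge caster by the hammer (233,130; grey mount), flat grey-centred wheel (366,244) and large blue/tan wheel (438,245). Only the first stands in the fixture with a tan centre, and it is the smaller of the two blue/tan ones. In the enlarged crop it sits at (278,143), with the tan hub showing in the scene crop at (170,215). The knob is at top (195,188), the well at (329,203) and the empty stand at (417,173).

```bash
cat >> h.py <<'E'
def avg(n,k): return np.mean([arm.capture(n).astype(float) for _ in range(k)],0)
E
python3 - <<'E'
from h import *
a=avg("top",6);np.save("top.npy",a)
def c(x0,y0,w,h,k,st=False):
    p=a[y0:y0+h,x0:x0+w,::-1]
    if st: p=np.clip((p-p.min())/(np.percentile(p,99)-p.min())*255,0,255)
    return cv2.resize(p.astype(np.uint8),None,fx=k,fy=k,interpolation=cv2.INTER_CUBIC)
W=c(316,190,25,25,16,True);H=c(180,155,50,75,8)
S=c(397,150,40,50,8)[:,:400]; 
can=np.zeros((600,800,3),np.uint8);can[:600,:400]=H;can[:400,400:800]=W
S=c(397,150,44,50,4);can[400:600,400:576]=S
can[400:600,580:780]=c(255,180,50,50,4)
cv2.imwrite("pics/mos.png",can)
E
```

```text
(no output)
```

View pics/mos.png

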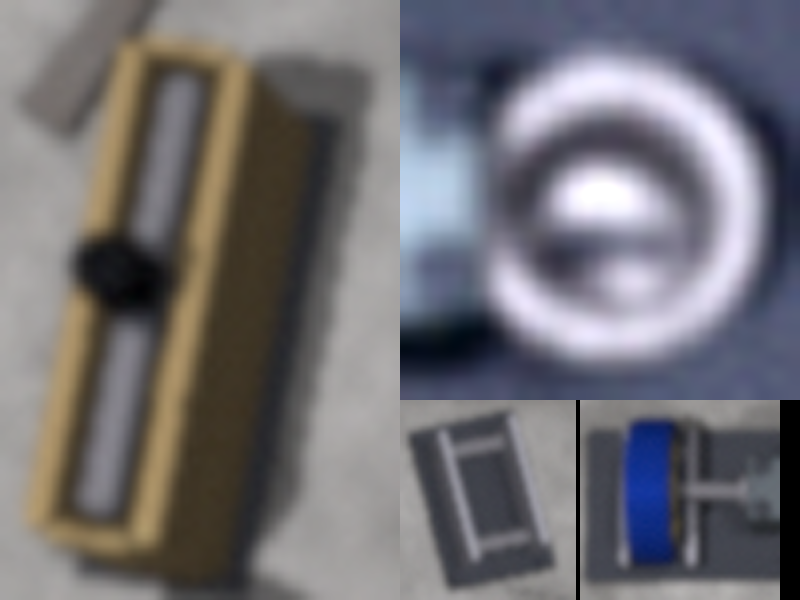

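The mosaic shows the holder with its bar axis running from (180,80) to (98,510), and the knob at (120,272). The well ring is centred at (627,207). The tang shows as a dark band at about (615,237), nearly horizontal and so along world y. The stand rails run (443,430)-(476,556) and (512,418)-(545,543).

Run:
```python
from h import *
a=np.load("top.npy");s=cv2.imread("pics/scene0.png")[:,:,::-1]
def blob(im,x0,y0,x1,y1,t):
    g=im[y0:y1,x0:x1].max(2)<t;y,x=np.nonzero(g);return x.mean()+x0,y.mean()+y0,len(x)
kt=blob(a,187,180,203,196,60);ks=blob(s,295,118,316,134,60);print(kt,ks)
print("knob top-cam",[bp("top",kt[:2],z).round(4) for z in(.126,.133)],"scene",bp("scene",ks[:2],.13).round(4))
def mid(p,x0,y0,k):return (np.array(p)/k-.5+[x0,y0])
print("holder",bp("top",mid((140,295),180,155,8),.101).round(4),"bar ends",[bp("top",mid(p,180,155,8),.099).round(4) for p in((180,80),(98,510))])
# ring fit
g=cv2.resize(a[190:215,316:341].mean(2),None,fx=16,fy=16,interpolation=cv2.INTER_CUBIC)
print("well",bp("top",mid((227,207),316,190,16),.058).round(4))
w=bp("top",mid((227,207),316,190,16),.058)
print("scene check well px",pr("scene",w)," seen approx",(237/3+265,320/3+110))
b=(a[180:230,255:305,2]-a[180:230,255:305,0])>50;y,x=np.nonzero(b);print("blue",x.min()+255,x.max()+255,y.min()+180,y.max()+180)
for z in(.1,.114):print(bp("top",((x.min()+x.max())/2+255,(y.min()+y.max())/2+180),z).round(4))
q=[(43,430-400),(76,156),(112,18),(145,143)]
Q=np.array([bp("top",mid(p,397,150,4),.044) for p in q]);print(Q.round(4),Q.mean(0))
np.set_printoptions(linewidth=200);print(a[196:212,322:337].mean(2).round(0).astype(int))
print("tang predicted",pr("top",[w[0],w[1],.025]))
go(np.array([.52,.366,.2]),0);st=arm.read_state();print(st["time"])
```

```text
(np.float64(195.52), np.float64(189.39), 100) (np.float64(304.6923076923077), np.float64(127.52307692307693), 65)
knob top-cam [array([0.5182, 0.3579, 0.126 ]), array([0.5168, 0.356 , 0.133 ])] scene [0.5167 0.3518 0.13  ]
holder [0.518  0.3607 0.101 ] bar ends [array([0.5911, 0.3502, 0.099 ]), array([0.4472, 0.3727, 0.099 ])]
well [0.4923 0.011  0.058 ]
scene check well px [343.87599483 215.77560446]  seen approx (344.0, 216.66666666666669)
blue 266 277 186 220
[0.4851 0.1649 0.1   ]
[0.4827 0.1635 0.114 ]
[[ 0.6211 -0.2081  0.044 ]
 [ 0.5312 -0.227   0.044 ]
 [ 0.6292 -0.2566  0.044 ]
 [ 0.5398 -0.275   0.044 ]] [ 0.5803169  -0.24166733  0.044     ]
[[ 74  99 113 112 109 105 100 100 100 108 114 118 111  97  75]
 [ 84 106 109 101  90  81  77  75  78  86  96 108 116 114  95]
 [ 86  97  92  78  69  64  64  64  65  70  78  91 107 120 111]
 [ 78  81  71  63  66  70  72  70  67  65  68  76  93 112 118]
 [ 73  67  62  68  83  96 100  95  87  75  66  68  82 102 117]
 [ 67  62  62  81 106 119 125 121 111  94  78  70  73  93 112]
 [ 66  61  68  92 115 125 128 128 121 107  93  77  72  86 107]
 [ 70  65  72  87 103 111 112 114 112 105  96  84  76  86 106]
 [ 77  72  71  74  79  82  85  90  92  90  87  83  76  88 109]
 [ 86  77  68  62  63  67  74  80  84  81  81  82  78  93 113]
 [ 99  89  70  61  61  70  82  95 100  95  90  87  87 102 115]
 [108 106  88  72  70  78  91 105 113 108  98  92 100 112 111]
 [106 116 106  93  83  83  87  99 106 104  98 101 108 113 100]
 [ 87 109 114 109 104  99  96  97 102 104 104 108 109 102  84]
 [ 65  87 102 109 113 115 113 110 113 113 111 106  96  84  72]
 [ 54  68  79  90 104 110 110 108 109 105  97  87  81  73  71]]
tang predicted [329.30176451 204.45907139]
yaw sign 1 rot [-0.     0.     1.112] shift [-304.2    8.5   31.1]
yaw sign -1 rot [-0.   -0.   -2.03] shift [-304.2    8.5   31.1]
0.4
```

>>> carry_out --rows '[{"tx": -45,"ty": 0,"tz": 10,"jaw": 1},{"tx": -90,"ty": 0,"tz": 20,"jaw": 1},{"tx": -135,"ty": 0,"tz": 30,"jaw": 1},{"tx": -180,"ty": 0,"tz": 40,"jaw": 1},{"tx": -225,"ty": 0,"tz": 50,"jaw": 1},{"tx": -270,"ty": 0,"tz": 60,"jaw": 1},{"tx": -306,"ty": 0,"tz": 65,"jaw": 1},{"tx": -306,"ty": 0,"tz": 65,"jaw": 1}]' --squeeze 50

```text
schema error: expected keys ax, ay, az, tx, ty, tz, jaw
```

Run:
```python
from h import *
s=arm.read_state();print({k:np.round(s[k],4).tolist() for k in("time","joints","eef_pos","orientation")})
t=arm.capture("top");sc=arm.capture("scene")
can=np.zeros((400,800,3),np.uint8)
can[:,:400]=cv2.resize(t[130:230,150:250,::-1],(400,400));can[:,400:]=cv2.resize(sc[60:160,255:355,::-1],(400,400))
cv2.imwrite("pics/a.png",can)
go(np.array([.5175,.357,.11]),1.112)
```

```text
{'time': 0.4, 'joints': [0.9092, 0.2588, 1.5352, -0.0, 1.348, -0.2028], 'eef_pos': [0.2435, 0.4931, 0.2312], 'orientation': [-0.7143, -3.0591, 0.0005]}
yaw sign 1 rot [-0. -0.  0.] shift [-305.9   -0.7  121.2]
yaw sign -1 rot [ 0.    -0.    -3.142] shift [-305.9   -0.7  121.2]
```

View pics/a.png

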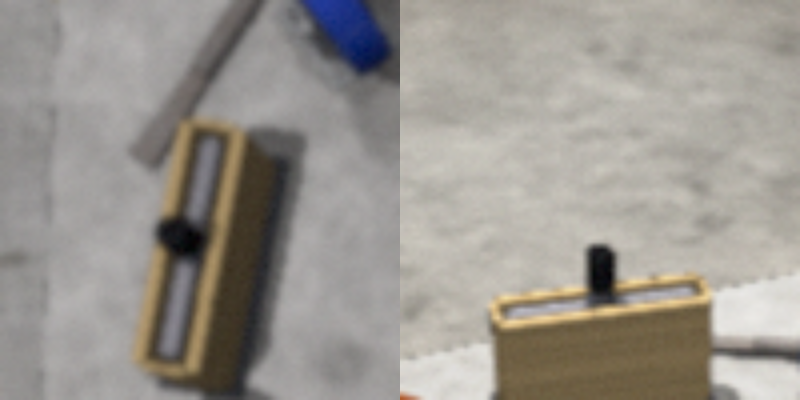

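The move was refused because every key is needed in each row, so the picture shows the unmoved scene, with the knob at scene px (305,128).

>>> carry_out --rows '[{"ax": 0,"ay": 0,"az": 0,"tx": -45,"ty": 0,"tz": 10,"jaw": 1},{"ax": 0,"ay": 0,"az": 0,"tx": -90,"ty": 0,"tz": 20,"jaw": 1},{"ax": 0,"ay": 0,"az": 0,"tx": -135,"ty": 0,"tz": 30,"jaw": 1},{"ax": 0,"ay": 0,"az": 0,"tx": -180,"ty": 0,"tz": 40,"jaw": 1},{"ax": 0,"ay": 0,"az": 0,"tx": -225,"ty": 0,"tz": 50,"jaw": 1},{"ax": 0,"ay": 0,"az": 0,"tx": -270,"ty": 0,"tz": 60,"jaw": 1},{"ax": 0,"ay": 0,"az": 0,"tx": -306,"ty": 0,"tz": 65,"jaw": 1},{"ax": 0,"ay": 0,"az": 0,"tx": -306,"ty": 0,"tz": 65,"jaw": 1}]' --squeeze 50

```text
time: 1.3
eef_pos: [0.5219, 0.3545, 0.1648]
orientation: [0.722, 3.057, -0.002]
ft_force: [-0.9, 0.4, 0.3]
grip_width: 0.0852
finger_force: 0.0
```

Run:
```python
from h import *
s=arm.read_state();print({k:np.round(s[k],4).tolist() for k in("time","joints","eef_pos","orientation")})
print("knob from scene z=.126",bp("scene",(305,128),.126).round(4), "proj of est",pr("scene",[.5175,.357,.144]),pr("scene",[.5175,.357,.108]))
t=arm.capture("top");sc=arm.capture("scene")
can=np.zeros((400,800,3),np.uint8)
can[:,:400]=cv2.resize(t[130:230,150:250,::-1],(400,400));can[:,400:]=cv2.resize(sc[60:160,255:355,::-1],(400,400))
cv2.imwrite("pics/b.png",can)
go(np.array([.5175,.357,.11]),1.112)
```

```text
{'time': 1.3, 'joints': [0.421, 0.45, 1.422, -0.0016, 1.2698, -0.6857], 'eef_pos': [0.5219, 0.3545, 0.1648], 'orientation': [0.7215, 3.0569, -0.0021]}
knob from scene z=.126 [0.5189 0.355  0.126 ] proj of est [304.19530295 122.6529222 ] [304.47312494 132.84075921]
yaw sign 1 rot [-0.001 -0.001 -0.002] shift [ 0.8 -0.3 55.7]
yaw sign -1 rot [-2.00e-03  1.00e-03  3.14e+00] shift [ 0.8 -0.3 55.7]
```

View pics/b.png

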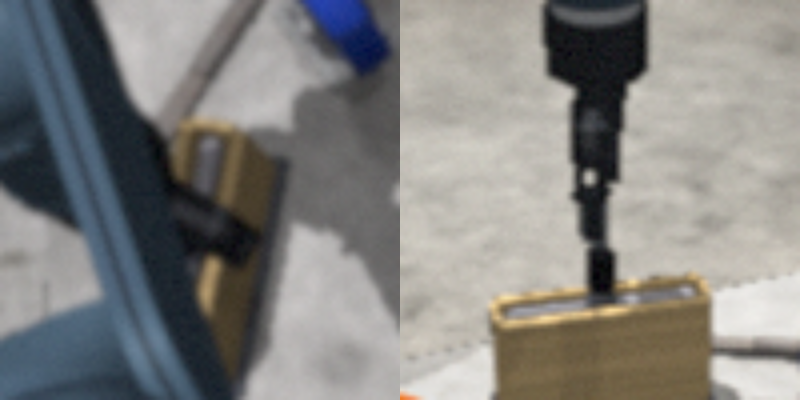

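The fingers stand over the knob, at scene crop x 592 against the knob's 600, about 2 mm off along tool x. I'll correct that and descend.

>>> carry_out --rows '[{"ax": 0,"ay": 0,"az": 0,"tx": -2,"ty": 0,"tz": 25,"jaw": 1},{"ax": 0,"ay": 0,"az": 0,"tx": -2,"ty": 0,"tz": 45,"jaw": 1},{"ax": 0,"ay": 0,"az": 0,"tx": -2,"ty": 0,"tz": 55,"jaw": 1},{"ax": 0,"ay": 0,"az": 0,"tx": -2,"ty": 0,"tz": 55,"jaw": -1},{"ax": 0,"ay": 0,"az": 0,"tx": -2,"ty": 0,"tz": 55,"jaw": -1},{"ax": 0,"ay": 0,"az": 0,"tx": -2,"ty": 0,"tz": 55,"jaw": -1},{"ax": 0,"ay": 0,"az": 0,"tx": -2,"ty": 0,"tz": 55,"jaw": -1},{"ax": 0,"ay": 0,"az": 0,"tx": -2,"ty": 0,"tz": 55,"jaw": -1}]' --squeeze 60

```text
time: 2.2
eef_pos: [0.5219, 0.3592, 0.1135]
orientation: [0.714, 3.055, 0.01]
ft_force: [2.5, 6.4, 2.4]
grip_width: 0.0219
finger_force: 59.2
```

>>> carry_out --rows '[{"ax": 0,"ay": 0,"az": 0,"tx": 0,"ty": 4,"tz": 0,"jaw": -1},{"ax": 0,"ay": 0,"az": 0,"tx": 0,"ty": 4,"tz": -10,"jaw": -1},{"ax": 0,"ay": 0,"az": 0,"tx": 0,"ty": 4,"tz": -30,"jaw": -1},{"ax": 0,"ay": 0,"az": 0,"tx": 0,"ty": 4,"tz": -50,"jaw": -1},{"ax": 0,"ay": 0,"az": 0,"tx": 0,"ty": 4,"tz": -70,"jaw": -1},{"ax": 0,"ay": 0,"az": 0,"tx": 0,"ty": 4,"tz": -90,"jaw": -1},{"ax": 0,"ay": 0,"az": 0,"tx": 0,"ty": 4,"tz": -110,"jaw": -1},{"ax": 0,"ay": 0,"az": 0,"tx": 0,"ty": 4,"tz": -125,"jaw": -1}]'

```text
time: 3.0
eef_pos: [0.5214, 0.3603, 0.2377]
orientation: [0.714, 3.059, 0.001]
ft_force: [-0.5, -0.4, -3.4]
grip_width: 0.022
finger_force: 59.7
```

Run:
```python
from h import *
sc=arm.capture("scene")
s=arm.read_state();print({k:np.round(s[k],4).tolist() for k in("time","joints","eef_pos","orientation","ft_force","ft_torque")})
crop("scene","pics/c.png",250,20,120,120,5,sc)
x,y,z=s["eef_pos"]
for d in(.019,-.016,-.101):print("expected tool-axis px",d,pr("scene",[x,y,z+d]).round(1))
go(np.array([.492,.013,.235]),1.112-1.31)
```

```text
{'time': 3.05, 'joints': [0.4289, 0.4039, 1.3056, 0.0002, 1.4275, -0.6831], 'eef_pos': [0.5224, 0.3608, 0.2404], 'orientation': [0.7136, 3.0558, 0.0047], 'ft_force': [1.0064, 0.0326, -1.0779], 'ft_torque': [0.0919, -0.1315, -0.0729]}
expected tool-axis px 0.019 [304.4  86.8]
expected tool-axis px -0.016 [304.6  97.8]
expected tool-axis px -0.101 [305.3 123.1]
yaw sign 1 rot [ 0.005 -0.     1.31 ] shift [-126.8 -325.3    4.6]
yaw sign -1 rot [ 0.     0.005 -1.832] shift [-126.8 -325.3    4.6]
```

View pics/c.png

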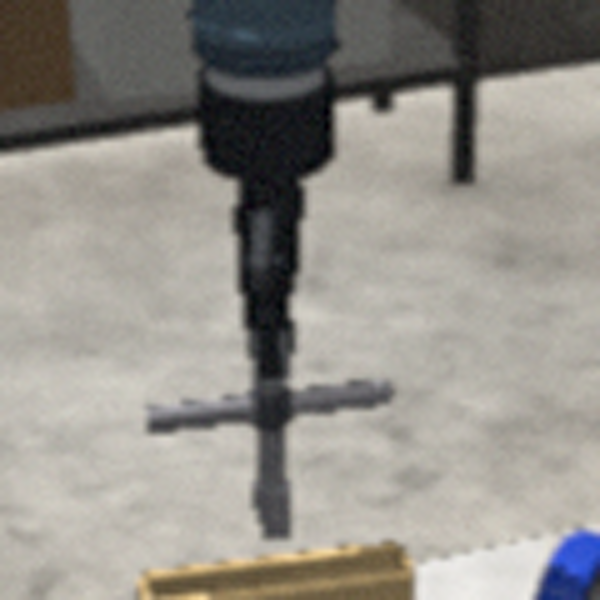

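The key hangs from the fingers in line with them: bar ends at crop (152,420) and (392,392), foot at (273,530). Next I carry it over the well.

>>> carry_out --rows '[{"ax": 0,"ay": 0,"az": 0.05,"tx": -8,"ty": -20,"tz": -4,"jaw": -1},{"ax": 0,"ay": 0,"az": 0.15,"tx": -19,"ty": -49,"tz": -8,"jaw": -1},{"ax": 0,"ay": 0,"az": 0.26,"tx": -32,"ty": -83,"tz": -10,"jaw": -1},{"ax": 0,"ay": 0,"az": 0.37,"tx": -45,"ty": -117,"tz": -10,"jaw": -1},{"ax": 0,"ay": 0,"az": 0.48,"tx": -58,"ty": -151,"tz": -10,"jaw": -1},{"ax": 0,"ay": 0,"az": 0.59,"tx": -71,"ty": -185,"tz": -10,"jaw": -1},{"ax": 0,"ay": 0,"az": 0.7,"tx": -83,"ty": -215,"tz": -10,"jaw": -1},{"ax": 0,"ay": 0,"az": 0.8,"tx": -93,"ty": -240,"tz": -10,"jaw": -1}]'

```text
time: 3.85
eef_pos: [0.4977, 0.1023, 0.2459]
orientation: [-1.855, -2.534, 0.001]
ft_force: [0.1, 0.2, -3.2]
grip_width: 0.0222
finger_force: 59.8
```

Run:
```python
from h import *
p=[np.array(q)/5-.4+[250,20] for q in((152,420),(392,392))]
d=[bp("scene",q,.2244) for q in p];v=d[1]-d[0];print("bar in hand yaw before",np.arctan2(v[1],v[0]),np.linalg.norm(v),((d[0]+d[1])/2).round(4))
# well ring ellipse in scene0 (crop to print) 
go(np.array([.492,.013,.24]),1.112-1.31)
s=arm.read_state();print(s["time"],s["eef_pos"].round(4) if hasattr(s["eef_pos"],"round") else s["eef_pos"])
```

```text
bar in hand yaw before -0.15305026728495696 0.14283372819943532 [0.5147 0.3441 0.2244]
yaw sign 1 rot [-0.001  0.     0.505] shift [-83.4 -32.4   5.9]
yaw sign -1 rot [-0.000e+00 -1.000e-03 -2.637e+00] shift [-83.4 -32.4   5.9]
3.85 [0.4977 0.1023 0.2459]
```

>>> carry_out --rows '[{"ax": 0,"ay": 0,"az": 0.09,"tx": -15,"ty": -6,"tz": 0,"jaw": -1},{"ax": 0,"ay": 0,"az": 0.19,"tx": -32,"ty": -12,"tz": 0,"jaw": -1},{"ax": 0,"ay": 0,"az": 0.29,"tx": -49,"ty": -19,"tz": 5,"jaw": -1},{"ax": 0,"ay": 0,"az": 0.38,"tx": -64,"ty": -25,"tz": 15,"jaw": -1},{"ax": 0,"ay": 0,"az": 0.46,"tx": -76,"ty": -29,"tz": 30,"jaw": -1},{"ax": 0,"ay": 0,"az": 0.505,"tx": -83,"ty": -32,"tz": 45,"jaw": -1},{"ax": 0,"ay": 0,"az": 0.505,"tx": -83,"ty": -32,"tz": 58,"jaw": -1},{"ax": 0,"ay": 0,"az": 0.505,"tx": -83,"ty": -32,"tz": 60,"jaw": -1}]'

```text
time: 4.65
eef_pos: [0.4919, 0.0151, 0.1843]
orientation: [-2.423, -1.994, 0.004]
ft_force: [-0.8, 0.5, -2.7]
grip_width: 0.0217
finger_force: 59.8
```

Run:
```python
from h import *
sc=arm.capture("scene");t=arm.capture("top")
s=arm.read_state();print({k:np.round(s[k],4).tolist() for k in("time","joints","eef_pos","orientation","ft_force")})
x,y,z=s["eef_pos"]
print("foot px expected",pr("scene",[x,y,z-.1075]),"well mouth px",pr("scene",[.4923,.011,.058]),"bar top",pr("top",[x,y,z-.015]))
can=np.zeros((600,800,3),np.uint8)
can[:480,:480]=cv2.resize(sc[160:240,300:380,::-1],(480,480),interpolation=cv2.INTER_CUBIC)
can[:320,480:]=cv2.resize(t[165:245,290:370,::-1],(320,320),interpolation=cv2.INTER_CUBIC)
cv2.imwrite("pics/d.png",can)
go(np.array([.492,.013,.185]),1.112-1.31)
```

```text
{'time': 4.75, 'joints': [-0.1956, 0.195, 1.7344, 0.0001, 1.2136, -0.0027], 'eef_pos': [0.4931, 0.0153, 0.1859], 'orientation': [-2.4242, -1.9964, 0.0013], 'ft_force': [-0.4837, 0.6866, -2.5257]}
foot px expected [343.71473868 208.7769083 ] well mouth px [343.89100215 215.76830097] bar top [329.4379767  194.27875807]
yaw sign 1 rot [-0.001 -0.     0.005] shift [-2.4 -0.7  0.9]
yaw sign -1 rot [ 0.000e+00 -2.000e-03 -3.137e+00] shift [-2.4 -0.7  0.9]
```

View pics/d.png

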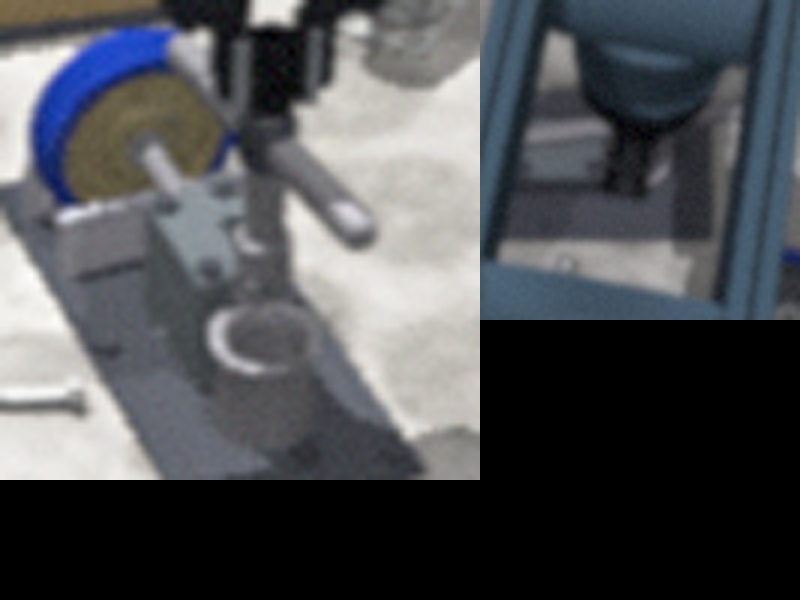

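The foot is at scene crop (267,292) and the well ring is centred at (263,338), so the foot sits almost over it, about 2-3 mm off. The bar points along the fixture. I'll correct and lower, watching the force.

>>> carry_out --rows '[{"ax": 0,"ay": 0,"az": 0,"tx": -3,"ty": -1,"tz": 0,"jaw": -1},{"ax": 0,"ay": 0,"az": 0,"tx": -3,"ty": -1,"tz": 6,"jaw": -1},{"ax": 0,"ay": 0,"az": 0,"tx": -3,"ty": -1,"tz": 14,"jaw": -1},{"ax": 0,"ay": 0,"az": 0,"tx": -3,"ty": -1,"tz": 22,"jaw": -1},{"ax": 0,"ay": 0,"az": 0,"tx": -3,"ty": -1,"tz": 28,"jaw": -1},{"ax": 0,"ay": 0,"az": 0,"tx": -3,"ty": -1,"tz": 34,"jaw": -1},{"ax": 0,"ay": 0,"az": 0,"tx": -3,"ty": -1,"tz": 40,"jaw": -1},{"ax": 0,"ay": 0,"az": 0,"tx": -3,"ty": -1,"tz": 44,"jaw": -1}]'

```text
time: 5.55
eef_pos: [0.4918, 0.0124, 0.1416]
orientation: [-2.425, -1.997, 0.001]
ft_force: [-0.6, 0.0, -3.6]
grip_width: 0.0222
finger_force: 59.8
```

>>> carry_out --rows '[{"ax": 0,"ay": 0,"az": 0,"tx": 0,"ty": 0,"tz": 4,"jaw": -1},{"ax": 0,"ay": 0,"az": 0,"tx": 0,"ty": 0,"tz": 7,"jaw": -1},{"ax": 0,"ay": 0,"az": 0,"tx": 0,"ty": 0,"tz": 10,"jaw": -1},{"ax": 0,"ay": 0,"az": 0,"tx": 0,"ty": 0,"tz": 13,"jaw": -1},{"ax": 0,"ay": 0,"az": 0,"tx": 0,"ty": 0,"tz": 16,"jaw": -1},{"ax": 0,"ay": 0,"az": 0,"tx": 0,"ty": 0,"tz": 18,"jaw": -1},{"ax": 0,"ay": 0,"az": 0,"tx": 0,"ty": 0,"tz": 20,"jaw": -1},{"ax": 0,"ay": 0,"az": 0,"tx": 0,"ty": 0,"tz": 20,"jaw": -1}]'

```text
time: 6.35
eef_pos: [0.4919, 0.0124, 0.122]
orientation: [-2.425, -1.997, 0.0]
ft_force: [-0.4, 1.0, -2.9]
grip_width: 0.0224
finger_force: 59.8
```

>>> carry_out --rows '[{"ax": 0,"ay": 0,"az": 0,"tx": 0,"ty": 0,"tz": 1.5,"jaw": -1},{"ax": 0,"ay": 0,"az": 0,"tx": 0,"ty": 0,"tz": 1.5,"jaw": 0.5},{"ax": 0,"ay": 0,"az": 0,"tx": 0,"ty": 0,"tz": 1.5,"jaw": 0.5},{"ax": 0,"ay": 0,"az": 0,"tx": 0,"ty": 0,"tz": 1.5,"jaw": 0.5},{"ax": 0,"ay": 0,"az": 0,"tx": 0,"ty": 0,"tz": 1.5,"jaw": 0.5},{"ax": 0,"ay": 0,"az": 0,"tx": 0,"ty": 0,"tz": -10,"jaw": 0.5},{"ax": 0,"ay": 0,"az": 0,"tx": 0,"ty": 0,"tz": -35,"jaw": 0.5},{"ax": 0,"ay": 0,"az": 0,"tx": 0,"ty": 0,"tz": -60,"jaw": 0.5}]'

```text
time: 7.15
eef_pos: [0.4918, 0.0124, 0.1835]
orientation: [-2.425, -1.997, 0.001]
ft_force: [1.3, -0.3, -0.2]
grip_width: 0.0639
finger_force: 0.0
```

Run:
```python
from h import *
sc=arm.capture("scene");np.save("sc.npy",sc)
s=arm.read_state();print({k:np.round(s[k],4).tolist() for k in("time","joints","eef_pos","orientation","ft_force")})
c=np.array([.492,.0125,.099])
for yaw in(-1.2,-1.3,-1.4,-1.47,-1.55,-1.7):
    print(yaw,pr("scene",c+[.075*np.cos(yaw),.075*np.sin(yaw),0]).round(1),pr("scene",c-[.075*np.cos(yaw),.075*np.sin(yaw),0]).round(1))
print("knob top",pr("scene",c+[0,0,.053]),"centre",pr("scene",c))
np.set_printoptions(linewidth=250);print(sc[184:214,338:378].mean(2).astype(int))
go(np.array([.4983,-.047,.175]),-1.465+np.pi/2)
```

```text
{'time': 7.2, 'joints': [-0.2017, 0.19, 1.7352, -0.0, 1.2094, -0.0088], 'eef_pos': [0.4944, 0.012, 0.188], 'orientation': [2.4208, 1.9937, 0.0069], 'ft_force': [0.7783, -0.0693, 3.2584]}
-1.2 [366.  217.5] [323.5 190.3]
-1.3 [363.8 218.9] [325.7 189.1]
-1.4 [361.5 220.1] [327.9 188.1]
-1.47 [359.7 220.8] [329.6 187.5]
-1.55 [357.6 221.5] [331.6 186.9]
-1.7 [353.3 222.6] [335.6 186. ]
knob top [344.65352752 187.12733283] centre [344.01457385 203.44007052]
[[111 177 205 ... 225 224 225]
 [141 185 193 ... 224 223 225]
 [165 198 179 ... 214 216 222]
 ...
 [110 109 101 ... 208 206 209]
 [151 126 102 ... 204 200 207]
 [136 109  99 ... 203 202 199]]
yaw sign 1 rot [ 0.007  0.001 -0.299] shift [-57.1  15.1  13.1]
yaw sign -1 rot [ 2.000e-03 -1.000e-02  2.843e+00] shift [-57.1  15.1  13.1]
```

>>> carry_out --rows '[{"ax": 0,"ay": 0,"az": -0.1,"tx": -19,"ty": 6,"tz": 0,"jaw": 0.5},{"ax": 0,"ay": 0,"az": -0.2,"tx": -38,"ty": 11,"tz": 0,"jaw": 0.5},{"ax": 0,"ay": 0,"az": -0.3,"tx": -57,"ty": 17,"tz": 0,"jaw": 0.5},{"ax": 0,"ay": 0,"az": -0.3,"tx": -57,"ty": 17,"tz": 20,"jaw": 0.5},{"ax": 0,"ay": 0,"az": -0.3,"tx": -57,"ty": 17,"tz": 45,"jaw": 0.5},{"ax": 0,"ay": 0,"az": -0.3,"tx": -57,"ty": 17,"tz": 70,"jaw": 0.5},{"ax": 0,"ay": 0,"az": -0.3,"tx": -57,"ty": 17,"tz": 90,"jaw": 0.5},{"ax": 0,"ay": 0,"az": -0.3,"tx": -57,"ty": 17,"tz": 99,"jaw": 0.5}]'

```text
time: 8.0
eef_pos: [0.497, -0.0466, 0.0822]
orientation: [-2.098, -2.335, 0.001]
ft_force: [-0.9, -0.3, 0.7]
grip_width: 0.0644
finger_force: 0.0
```

>>> carry_out --rows '[{"ax": 0,"ay": 0,"az": 0,"tx": 0,"ty": 0,"tz": 0,"jaw": 0.0},{"ax": 0,"ay": 0,"az": 0,"tx": 0,"ty": 0,"tz": 0,"jaw": -0.3},{"ax": 0,"ay": 0,"az": 0,"tx": 0,"ty": 0,"tz": 0,"jaw": -1},{"ax": 0,"ay": 0,"az": 0,"tx": 0,"ty": 0,"tz": 0,"jaw": -1},{"ax": 0,"ay": 0,"az": 0,"tx": 0,"ty": 0,"tz": 0,"jaw": -1},{"ax": 0,"ay": 0,"az": 0,"tx": 0,"ty": 0,"tz": 0,"jaw": -1},{"ax": 0,"ay": 0,"az": 0,"tx": 0,"ty": 0,"tz": 0,"jaw": -1},{"ax": 0,"ay": 0,"az": 0,"tx": 0,"ty": 0,"tz": 0,"jaw": -1}]' --squeeze 40

```text
time: 8.8
eef_pos: [0.499, -0.0474, 0.0843]
orientation: [2.098, 2.335, 0.002]
ft_force: [1.9, -1.3, 5.6]
grip_width: 0.0128
finger_force: 43.3
```

Run:
```python
from h import *
s=arm.read_state();print({k:np.round(s[k],4).tolist() for k in("time","joints","eef_pos","orientation","ft_force","ft_torque","grip_width","finger_force")})
M=Rn.from_rotvec(s["orientation"]).as_matrix();print(M.round(3),"tool y yaw",np.arctan2(M[1,1],M[0,1]))
```

```text
{'time': 8.8, 'joints': [-0.3174, 0.3238, 1.8461, -0.0002, 0.9688, -0.4242], 'eef_pos': [0.499, -0.0474, 0.0843], 'orientation': [2.0978, 2.3348, 0.0016], 'ft_force': [1.9239, -1.2828, 5.5741], 'ft_torque': [-0.0943, -0.3236, -0.0688], 'grip_width': 0.0128, 'finger_force': 43.2699}
[[-0.107  0.994  0.003]
 [ 0.994  0.107 -0.001]
 [-0.001  0.003 -1.   ]] tool y yaw 0.10687301464672587
```

>>> carry_out --rows '[{"ax": 0,"ay": 0,"az": -0.12,"tx": 0.4,"ty": 7.2,"tz": 0,"jaw": -1},{"ax": 0,"ay": 0,"az": -0.24,"tx": 1.7,"ty": 14.3,"tz": 0,"jaw": -1},{"ax": 0,"ay": 0,"az": -0.36,"tx": 3.8,"ty": 21.1,"tz": 0,"jaw": -1},{"ax": 0,"ay": 0,"az": -0.48,"tx": 6.8,"ty": 27.7,"tz": 0,"jaw": -1},{"ax": 0,"ay": 0,"az": -0.6,"tx": 10.5,"ty": 33.9,"tz": 0,"jaw": -1},{"ax": 0,"ay": 0,"az": -0.72,"tx": 14.9,"ty": 39.6,"tz": 0,"jaw": -1},{"ax": 0,"ay": 0,"az": -0.84,"tx": 20.0,"ty": 44.7,"tz": 0,"jaw": -1},{"ax": 0,"ay": 0,"az": -0.96,"tx": 25.6,"ty": 49.1,"tz": 0,"jaw": -1}]'

```text
time: 9.6
eef_pos: [0.545, -0.0164, 0.0842]
orientation: [0.776, 3.042, -0.0]
ft_force: [1.0, -1.3, 4.9]
grip_width: 0.0134
finger_force: 43.4
```

```bash
cat > f.py <<'E'
from h import *
s=arm.read_state();print({k:np.round(s[k],4).tolist() for k in("time","joints","eef_pos","ft_force","ft_torque","grip_width","finger_force")})
M=Rn.from_rotvec(s["orientation"]).as_matrix();print("tool y yaw",np.arctan2(M[1,1],M[0,1]))
d=np.array(s["eef_pos"])-[.492,.0125,0];print("bar yaw by pos",np.arctan2(d[1],d[0]),np.hypot(d[0],d[1]))
F=np.array(s["ft_force"]);T=np.array(s["ft_torque"]);print("moment about screw axis",T[2]+d[0]*F[1]-d[1]*F[0])
E
python3 f.py
```

```text
{'time': 9.6, 'joints': [-0.2345, 0.3921, 1.7385, -0.0003, 1.0089, -1.3058], 'eef_pos': [0.545, -0.0164, 0.0842], 'ft_force': [1.0234, -1.3089, 4.9438], 'ft_torque': [-0.1015, -0.055, -0.2862], 'grip_width': 0.0134, 'finger_force': 43.39}
tool y yaw 1.0714069757748566
bar yaw by pos -0.4988978793902253 0.06034501522438924
moment about screw axis -0.3260358766630661
```

>>> carry_out --rows '[{"ax": 0,"ay": 0,"az": -0.06,"tx": 0.1,"ty": 3.6,"tz": 0,"jaw": -1},{"ax": 0,"ay": 0,"az": -0.12,"tx": 0.4,"ty": 7.2,"tz": 0,"jaw": -1},{"ax": 0,"ay": 0,"az": -0.18,"tx": 1.0,"ty": 10.8,"tz": 0,"jaw": -1},{"ax": 0,"ay": 0,"az": -0.24,"tx": 1.7,"ty": 14.3,"tz": 0,"jaw": -1},{"ax": 0,"ay": 0,"az": -0.3,"tx": 2.7,"ty": 17.8,"tz": 0,"jaw": -1},{"ax": 0,"ay": 0,"az": -0.36,"tx": 3.8,"ty": 21.2,"tz": 0,"jaw": -1},{"ax": 0,"ay": 0,"az": -0.42,"tx": 5.2,"ty": 24.5,"tz": 0,"jaw": -1},{"ax": 0,"ay": 0,"az": -0.48,"tx": 6.8,"ty": 27.7,"tz": 0,"jaw": -1}]'

```text
time: 10.4
eef_pos: [0.5522, 0.0111, 0.0842]
orientation: [0.034, 3.139, -0.001]
ft_force: [1.9, -1.2, 6.3]
grip_width: 0.0133
finger_force: 43.3
```

```bash
python3 f.py
```

```text
{'time': 10.4, 'joints': [-0.1816, 0.4029, 1.7208, -0.0005, 1.0158, -1.7306], 'eef_pos': [0.5522, 0.0111, 0.0842], 'ft_force': [1.8985, -1.1664, 6.2994], 'ft_torque': [-0.225, -0.0466, -0.1384], 'grip_width': 0.0133, 'finger_force': 43.3498}
tool y yaw 1.5493189113015864
bar yaw by pos -0.02310706946138447 0.06023267585797205
moment about screw axis -0.2059662890881582
```

Turned 1.44 rad with the moment still at about 0.2 Nm, so the stop is not reached. I'll turn further.

>>> carry_out --rows '[{"ax": 0,"ay": 0,"az": -0.03,"tx": 0,"ty": 1.8,"tz": 0,"jaw": -1},{"ax": 0,"ay": 0,"az": -0.06,"tx": 0.1,"ty": 3.6,"tz": 0,"jaw": -1},{"ax": 0,"ay": 0,"az": -0.08,"tx": 0.2,"ty": 4.8,"tz": 0,"jaw": -1},{"ax": 0,"ay": 0,"az": -0.1,"tx": 0.3,"ty": 6,"tz": 0,"jaw": -1},{"ax": 0,"ay": 0,"az": -0.12,"tx": 0.4,"ty": 7.2,"tz": 0,"jaw": -1},{"ax": 0,"ay": 0,"az": -0.14,"tx": 0.6,"ty": 8.4,"tz": 0,"jaw": -1},{"ax": 0,"ay": 0,"az": -0.15,"tx": 0.7,"ty": 9,"tz": 0,"jaw": -1},{"ax": 0,"ay": 0,"az": -0.15,"tx": 0.7,"ty": 9,"tz": 0,"jaw": -1}]'

```text
time: 11.2
eef_pos: [0.5518, 0.02, 0.0842]
orientation: [-0.198, 3.133, -0.002]
ft_force: [1.5, -0.8, 5.6]
grip_width: 0.0131
finger_force: 43.3
```

```bash
python3 f.py
```

```text
{'time': 11.2, 'joints': [-0.1655, 0.4025, 1.7214, -0.0007, 1.0154, -1.8624], 'eef_pos': [0.5518, 0.02, 0.0842], 'ft_force': [1.4588, -0.7578, 5.627], 'ft_torque': [-0.2976, -0.094, -0.1734], 'grip_width': 0.0131, 'finger_force': 43.3031}
tool y yaw 1.697327166777404
bar yaw by pos 0.12473471226305531 0.06022050662840952
moment about screw axis -0.2296393082915313
```

>>> carry_out --rows '[{"ax": 0,"ay": 0,"az": -0.03,"tx": 0,"ty": 1.8,"tz": 0,"jaw": -1},{"ax": 0,"ay": 0,"az": -0.05,"tx": 0.1,"ty": 3,"tz": 0,"jaw": -1},{"ax": 0,"ay": 0,"az": -0.07,"tx": 0.2,"ty": 4.2,"tz": 0,"jaw": -1},{"ax": 0,"ay": 0,"az": -0.09,"tx": 0.2,"ty": 5.4,"tz": 0,"jaw": -1},{"ax": 0,"ay": 0,"az": -0.1,"tx": 0.3,"ty": 6,"tz": 0,"jaw": -1},{"ax": 0,"ay": 0,"az": -0.11,"tx": 0.4,"ty": 6.6,"tz": 0,"jaw": -1},{"ax": 0,"ay": 0,"az": -0.12,"tx": 0.4,"ty": 7.2,"tz": 0,"jaw": -1},{"ax": 0,"ay": 0,"az": -0.12,"tx": 0.4,"ty": 7.2,"tz": 0,"jaw": -1}]'

```text
time: 12.0
eef_pos: [0.5505, 0.027, 0.0842]
orientation: [-0.386, 3.116, -0.002]
ft_force: [2.0, -1.6, 5.8]
grip_width: 0.0127
finger_force: 43.3
```

```bash
python3 f.py
```

```text
{'time': 12.0, 'joints': [-0.1529, 0.4011, 1.7239, -0.0008, 1.0143, -1.9698], 'eef_pos': [0.5505, 0.027, 0.0842], 'ft_force': [1.9907, -1.5542, 5.7648], 'ft_torque': [-0.3279, -0.0492, -0.0923], 'grip_width': 0.0127, 'finger_force': 43.279}
tool y yaw 1.8173072644047645
bar yaw by pos 0.2438262874850625 0.060233087472854926
moment about screw axis -0.21210273361552864
```

>>> carry_out --rows '[{"ax": 0,"ay": 0,"az": -0.03,"tx": 0,"ty": 1.8,"tz": 0,"jaw": -1},{"ax": 0,"ay": 0,"az": -0.05,"tx": 0.1,"ty": 3,"tz": 0,"jaw": -1},{"ax": 0,"ay": 0,"az": -0.07,"tx": 0.2,"ty": 4.2,"tz": 0,"jaw": -1},{"ax": 0,"ay": 0,"az": -0.09,"tx": 0.2,"ty": 5.4,"tz": 0,"jaw": -1},{"ax": 0,"ay": 0,"az": -0.1,"tx": 0.3,"ty": 6,"tz": 0,"jaw": -1},{"ax": 0,"ay": 0,"az": -0.11,"tx": 0.4,"ty": 6.6,"tz": 0,"jaw": -1},{"ax": 0,"ay": 0,"az": -0.12,"tx": 0.4,"ty": 7.2,"tz": 0,"jaw": -1},{"ax": 0,"ay": 0,"az": -0.12,"tx": 0.4,"ty": 7.2,"tz": 0,"jaw": -1}]'

```text
time: 12.8
eef_pos: [0.5483, 0.0338, 0.0841]
orientation: [-0.572, 3.087, -0.002]
ft_force: [1.9, -2.2, 4.7]
grip_width: 0.0134
finger_force: 43.6
```

```bash
python3 f.py
```

```text
{'time': 12.8, 'joints': [-0.141, 0.3985, 1.7284, -0.0008, 1.0125, -2.0775], 'eef_pos': [0.5483, 0.0338, 0.0841], 'ft_force': [1.9361, -2.1596, 4.7096], 'ft_torque': [-0.454, -0.1044, -0.3599], 'grip_width': 0.0134, 'finger_force': 43.5949}
tool y yaw 1.9369381836368802
bar yaw by pos 0.3624784278552102 0.06017789773878429
moment about screw axis -0.5227187374378793
```

>>> carry_out --rows '[{"ax": 0,"ay": 0,"az": -0.02,"tx": 0,"ty": 1.2,"tz": 0,"jaw": -1},{"ax": 0,"ay": 0,"az": -0.03,"tx": 0,"ty": 1.8,"tz": 0,"jaw": -1},{"ax": 0,"ay": 0,"az": -0.04,"tx": 0,"ty": 2.4,"tz": 0,"jaw": -1},{"ax": 0,"ay": 0,"az": -0.05,"tx": 0.1,"ty": 3,"tz": 0,"jaw": -1},{"ax": 0,"ay": 0,"az": -0.05,"tx": 0.1,"ty": 3,"tz": 0,"jaw": -1},{"ax": 0,"ay": 0,"az": -0.05,"tx": 0.1,"ty": 3,"tz": 0,"jaw": -1},{"ax": 0,"ay": 0,"az": -0.05,"tx": 0.1,"ty": 3,"tz": 0,"jaw": -1},{"ax": 0,"ay": 0,"az": -0.05,"tx": 0.1,"ty": 3,"tz": 0,"jaw": -1}]'

```text
time: 13.6
eef_pos: [0.5472, 0.0367, 0.0839]
orientation: [-0.648, 3.072, -0.002]
ft_force: [2.5, -2.4, 5.0]
grip_width: 0.0133
finger_force: 44.4
```

```bash
python3 f.py
```

```text
{'time': 13.6, 'joints': [-0.1362, 0.3973, 1.7309, -0.0004, 1.0111, -2.1227], 'eef_pos': [0.5472, 0.0367, 0.0839], 'ft_force': [2.5376, -2.4237, 4.9981], 'ft_torque': [-0.6076, -0.3965, -0.5459], 'grip_width': 0.0133, 'finger_force': 44.4179}
tool y yaw 1.9867374311687858
bar yaw by pos 0.4138930056292101 0.06028405102558749
moment about screw axis -0.7411884660047379
```

Stop reached: the moment rose from 0.21 to 0.74 Nm. I'll release the bar and rise.

>>> carry_out --rows '[{"ax": 0,"ay": 0,"az": 0.03,"tx": 0,"ty": -1.8,"tz": 0,"jaw": -1},{"ax": 0,"ay": 0,"az": 0.03,"tx": 0,"ty": -1.8,"tz": 0,"jaw": -0.3},{"ax": 0,"ay": 0,"az": 0.03,"tx": 0,"ty": -1.8,"tz": 0,"jaw": -0.3},{"ax": 0,"ay": 0,"az": 0.03,"tx": 0,"ty": -1.8,"tz": 0,"jaw": -0.3},{"ax": 0,"ay": 0,"az": 0.03,"tx": 0,"ty": -1.8,"tz": -15,"jaw": -0.3},{"ax": 0,"ay": 0,"az": 0.03,"tx": 0,"ty": -1.8,"tz": -45,"jaw": -0.3},{"ax": 0,"ay": 0,"az": 0.03,"tx": 0,"ty": -1.8,"tz": -80,"jaw": -0.3},{"ax": 0,"ay": 0,"az": 0.03,"tx": 0,"ty": -1.8,"tz": -110,"jaw": 0.3}]'

```text
time: 14.4
eef_pos: [0.5462, 0.036, 0.1941]
orientation: [0.604, -3.082, -0.001]
ft_force: [0.4, 0.5, -0.7]
grip_width: 0.0433
finger_force: 0.0
```

```bash
python3 f.py
python3 - <<'E'
from h import *
sc=arm.capture("scene");t=arm.capture("top");np.save("sc1.npy",sc)
b=(sc[...,2].astype(int)-sc[...,0]>50);y,x=np.nonzero(b[155:225,295:345]);print("blue now",x.min()+295,x.max()+295,y.min()+155,y.max()+155)
c=np.load("sc.npy");b=(c[...,2].astype(int)-c[...,0]>50);y,x=np.nonzero(b[155:225,295:345]);print("blue before",x.min()+295,x.max()+295,y.min()+155,y.max()+155)
go(np.array([.491,.162,.2]),np.pi/2)
th=np.linspace(0,6.28,100)
for w in((.491,.162),(.494,.162),(.494,.165)):
    p=np.array([pr("scene",[w[0]+.05*np.cos(a),w[1]+d,.064+.05*np.sin(a)]) for a in th for d in(-.017,.017)]);print(w,p.min(0).round(1),p.max(0).round(1))
E
```

```text
{'time': 14.4, 'joints': [-0.1383, 0.2827, 1.5963, 0.0004, 1.2642, -2.0962], 'eef_pos': [0.5462, 0.036, 0.1941], 'ft_force': [0.4297, 0.4598, -0.6669], 'ft_torque': [-0.0635, 0.0144, 0.0074], 'grip_width': 0.0433, 'finger_force': 0.0}
tool y yaw 1.9577897358979193
bar yaw by pos 0.40866290441570113 0.0590780812271237
moment about screw axis 0.022222096393671644
blue now 305 337 164 193
blue before 305 337 164 193
yaw sign 1 rot [-0.002  0.007  0.387] shift [  6.  138.9  -3.1]
yaw sign -1 rot [-0.009 -0.003 -2.755] shift [  6.  138.9  -3.1]
(0.491, 0.162) [302.4 163.4] [339.6 199.4]
(0.494, 0.162) [303.4 163.2] [340.6 199.2]
(0.494, 0.165) [303.  162.6] [340.1 198.5]
```

>>> carry_out --rows '[{"ax": 0,"ay": 0,"az": 0.08,"tx": 1,"ty": 28,"tz": 0,"jaw": 0.5},{"ax": 0,"ay": 0,"az": 0.16,"tx": 3,"ty": 56,"tz": 0,"jaw": 0.5},{"ax": 0,"ay": 0,"az": 0.24,"tx": 4,"ty": 84,"tz": 0,"jaw": 0.5},{"ax": 0,"ay": 0,"az": 0.32,"tx": 5,"ty": 112,"tz": 0,"jaw": 0.5},{"ax": 0,"ay": 0,"az": 0.387,"tx": 6,"ty": 139,"tz": 0,"jaw": 0.5},{"ax": 0,"ay": 0,"az": 0.387,"tx": 6,"ty": 139,"tz": 20,"jaw": 0.5},{"ax": 0,"ay": 0,"az": 0.387,"tx": 6,"ty": 139,"tz": 50,"jaw": 0.5},{"ax": 0,"ay": 0,"az": 0.387,"tx": 6,"ty": 139,"tz": 65,"jaw": 0.5}]'

```text
time: 15.3
eef_pos: [0.4863, 0.1624, 0.1251]
orientation: [0.001, -3.136, 0.001]
ft_force: [-0.5, 0.9, 0.5]
grip_width: 0.064
finger_force: 0.0
```

Run:
```python
from h import *
sc=arm.capture("scene");t=arm.capture("top")
s=arm.read_state();print({k:np.round(s[k],4).tolist() for k in("time","joints","eef_pos","ft_force","grip_width")})
go(np.array([.492,.162,.074]),np.pi/2)
can=np.zeros((480,800,3),np.uint8)
can[:480,:480]=cv2.resize(sc[145:225,290:370,::-1],(480,480),interpolation=cv2.INTER_CUBIC)
can[:320,480:]=cv2.resize(t[165:245,250:330,::-1],(320,320),interpolation=cv2.INTER_CUBIC)
cv2.imwrite("pics/e.png",can)
```

```text
{'time': 15.4, 'joints': [0.1037, 0.2954, 1.7663, 0.0002, 1.0876, -1.4671], 'eef_pos': [0.4859, 0.162, 0.1249], 'ft_force': [-0.3388, -0.2039, -0.7214], 'grip_width': 0.0639}
yaw sign 1 rot [-0.001 -0.008 -0.   ] shift [-6.5  0.  50.8]
yaw sign -1 rot [-1.200e-02  1.000e-03  3.142e+00] shift [-6.5  0.  50.8]
```

View pics/e.png

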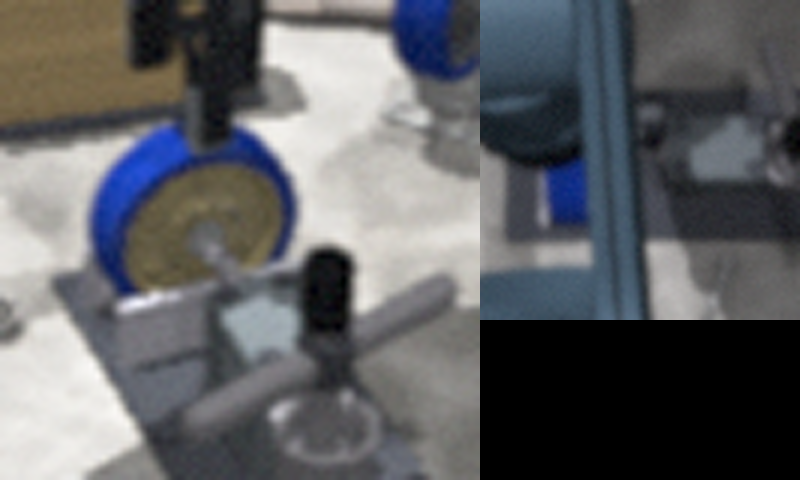

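The key stands in the well with its bar turned, at crop (315,350). The fingers are at (208,120), straddling the wheel, whose face centre is at (205,235).

>>> carry_out --rows '[{"ax": 0,"ay": 0,"az": 0,"tx": -5,"ty": 0,"tz": 20,"jaw": 0.5},{"ax": 0,"ay": 0,"az": 0,"tx": -5,"ty": 0,"tz": 40,"jaw": 0.5},{"ax": 0,"ay": 0,"az": 0,"tx": -5,"ty": 0,"tz": 51,"jaw": 0.5},{"ax": 0,"ay": 0,"az": 0,"tx": -5,"ty": 0,"tz": 51,"jaw": 0.1},{"ax": 0,"ay": 0,"az": 0,"tx": -5,"ty": 0,"tz": 51,"jaw": -1},{"ax": 0,"ay": 0,"az": 0,"tx": -5,"ty": 0,"tz": 51,"jaw": -1},{"ax": 0,"ay": 0,"az": 0,"tx": -5,"ty": 0,"tz": 51,"jaw": -1},{"ax": 0,"ay": 0,"az": 0,"tx": -5,"ty": 0,"tz": 51,"jaw": -1}]' --squeeze 50

```text
time: 16.2
eef_pos: [0.4946, 0.1621, 0.0782]
orientation: [0.001, 3.14, 0.0]
ft_force: [-0.6, -0.3, 2.9]
grip_width: 0.0285
finger_force: 49.6
```

>>> carry_out --rows '[{"ax": 0,"ay": 0,"az": 0,"tx": 0,"ty": 0,"tz": -2,"jaw": -1},{"ax": 0,"ay": 0,"az": 0,"tx": 0,"ty": 0,"tz": -4,"jaw": -1},{"ax": 0,"ay": 0,"az": 0,"tx": 0,"ty": 0,"tz": -7,"jaw": -1},{"ax": 0,"ay": 0,"az": 0,"tx": 0,"ty": 0,"tz": -10,"jaw": -1},{"ax": 0,"ay": 0,"az": 0,"tx": 0,"ty": 0,"tz": -13,"jaw": -1},{"ax": 0,"ay": 0,"az": 0,"tx": 0,"ty": 0,"tz": -16,"jaw": -1},{"ax": 0,"ay": 0,"az": 0,"tx": 0,"ty": 0,"tz": -18,"jaw": -1},{"ax": 0,"ay": 0,"az": 0,"tx": 0,"ty": 0,"tz": -20,"jaw": -1}]'

```text
time: 17.0
eef_pos: [0.494, 0.162, 0.0975]
orientation: [0.001, 3.142, 0.0]
ft_force: [-0.0, 0.1, -3.0]
grip_width: 0.0287
finger_force: 49.4
```

```bash
python3 f.py
python3 - <<'E'
from h import *
sc=arm.capture("scene")
b=(sc[...,2].astype(int)-sc[...,0]>50);y,x=np.nonzero(b[145:225,295:345]);print("blue now",x.min()+295,x.max()+295,y.min()+145,y.max()+145)
E
```

```text
{'time': 17.0, 'joints': [0.1022, 0.3369, 1.7851, 0.0, 1.0195, -1.4678], 'eef_pos': [0.494, 0.162, 0.0975], 'ft_force': [-0.0464, 0.1494, -3.0459], 'ft_torque': [-0.0132, -0.0107, -0.0179], 'grip_width': 0.0287, 'finger_force': 49.3929}
tool y yaw 1.5700172376676338
bar yaw by pos 1.557443689993708 0.14955893759353686
moment about screw axis -0.010625848859402518
blue now 305 338 160 191
```

Run:
```python
from h import *
print(pr("scene",[.5803,-.2417,.044]),bp("scene",(425.5-.33,280.1-.33),.044).round(4))
Q=[bp("scene",(np.array(p)/3-.33+[265,110]),.044).round(4) for p in((415,515),(503,463),(460,558),(548,505))];print(Q)
for i,j in((0,1),(2,3)):
    v=Q[j]-Q[i];print(np.arctan2(v[1],v[0]),np.linalg.norm(v))
# refine: bright rails in top image
a=np.load("top.npy");g=a[145:205,390:450].mean(2)
k=cv2.resize(g.astype(np.float32),None,fx=4,fy=4,interpolation=cv2.INTER_CUBIC)
m=(k>k[:]. mean()*0).astype(np.uint8)
T=np.array([.58,-.2417,.25])
go(T,1.571+.205)
```

```text
[424.8053926  277.79188327] [ 0.5778 -0.2471  0.044 ]
[array([ 0.5287, -0.2313,  0.044 ]), array([ 0.62  , -0.2123,  0.044 ]), array([ 0.5383, -0.2798,  0.044 ]), array([ 0.6277, -0.2625,  0.044 ])]
0.2051766856677536 0.0932560453804471
0.19114967940782396 0.09105849768143556
yaw sign 1 rot [ 0.     0.001 -0.206] shift [ -86.2 -403.7 -152.2]
yaw sign -1 rot [ 1.000e-03 -0.000e+00  2.936e+00] shift [ -86.2 -403.7 -152.2]
```

Run:
```python
from h import *
a=np.load("top.npy");s=avg("scene",5)
u=np.array([np.cos(.2),np.sin(.2),0]);n=np.array([-np.sin(.2),np.cos(.2),0]);c=np.array([.58,-.243,.044])
def prof(im,cam,rng):
    out=[]
    for d in np.arange(-.04,.0401,.002):
        P=np.array([pr(cam,c+n*d+u*t) for t in rng]).astype(np.float32)
        out.append(cv2.remap(im.mean(2).astype(np.float32),P[:,0].copy(),P[:,1].copy(),cv2.INTER_LINEAR).mean())
    return np.array(out)
r=np.r_[-.012:.012:.002]
D=(np.arange(-.04,.0401,.002)*1000).round().astype(int)
for im,cam in((a,"top"),(s,"scene")):print(cam,list(zip(D.tolist(),prof(im,cam,np.arange(-.012,.0121,.002)).round().astype(int).tolist())))
def along(im,cam):
    o=[]
    for t in np.arange(-.07,.0701,.004):
        P=np.array([pr(cam,c+u*t+n*d+[0,0,0]) for d in((.024,-.024))]).astype(np.float32)
        o.append(cv2.remap(im.mean(2).astype(np.float32),P[:,0].copy(),P[:,1].copy(),cv2.INTER_LINEAR).mean())
    return np.round(o).astype(int).tolist()
print(along(a,"top"));print(along(s,"scene"))
```

```text
top [(-40, 153), (-38, 153), (-36, 155), (-34, 156), (-32, 156), (-30, 155), (-28, 154), (-26, 154), (-24, 152), (-22, 138), (-20, 115), (-18, 93), (-16, 81), (-14, 74), (-12, 69), (-10, 64), (-8, 61), (-6, 60), (-4, 62), (-2, 64), (0, 66), (2, 66), (4, 67), (6, 67), (8, 68), (10, 68), (12, 69), (14, 68), (16, 68), (18, 72), (20, 84), (22, 106), (24, 131), (26, 143), (28, 136), (30, 115), (32, 93), (34, 79), (36, 72), (38, 66), (40, 62)]
scene [(-40, 116), (-38, 116), (-36, 117), (-34, 114), (-32, 116), (-30, 143), (-28, 202), (-26, 240), (-24, 231), (-22, 175), (-20, 116), (-18, 94), (-16, 93), (-14, 94), (-12, 96), (-10, 98), (-8, 95), (-6, 85), (-4, 72), (-2, 64), (0, 66), (2, 82), (4, 101), (6, 110), (8, 114), (10, 115), (12, 117), (14, 117), (16, 114), (18, 118), (20, 148), (22, 204), (24, 239), (26, 245), (28, 241), (30, 237), (32, 236), (34, 236), (36, 236), (38, 236), (40, 237)]
[145, 122, 88, 75, 77, 89, 121, 144, 150, 150, 144, 145, 145, 142, 145, 145, 142, 143, 140, 139, 140, 138, 138, 140, 142, 147, 144, 140, 136, 123, 115, 133, 141, 131, 104, 84]
[168, 169, 158, 145, 173, 194, 221, 228, 231, 235, 234, 241, 235, 236, 235, 237, 234, 240, 234, 234, 237, 236, 236, 239, 240, 235, 237, 237, 239, 235, 192, 128, 103, 68, 41, 57]
```

>>> carry_out --rows '[{"ax": 0,"ay": 0,"az": 0,"tx": 0,"ty": 0,"tz": -35,"jaw": -1},{"ax": 0,"ay": 0,"az": 0,"tx": 0,"ty": 0,"tz": -75,"jaw": -1},{"ax": 0,"ay": 0,"az": 0,"tx": 0,"ty": 0,"tz": -115,"jaw": -1},{"ax": 0,"ay": 0,"az": 0,"tx": 0,"ty": 0,"tz": -145,"jaw": -1},{"ax": 0,"ay": 0,"az": 0,"tx": 0,"ty": -15,"tz": -155,"jaw": -1},{"ax": 0,"ay": 0,"az": 0,"tx": -5,"ty": -45,"tz": -155,"jaw": -1},{"ax": 0,"ay": 0,"az": 0,"tx": -12,"ty": -80,"tz": -155,"jaw": -1},{"ax": 0,"ay": 0,"az": 0,"tx": -20,"ty": -115,"tz": -155,"jaw": -1}]'

```text
time: 18.1
eef_pos: [0.5131, 0.0454, 0.2511]
orientation: [0.0, -3.14, 0.0]
ft_force: [1.2, -0.0, -1.8]
grip_width: 0.0288
finger_force: 50.3
```

>>> carry_out --rows '[{"ax": 0,"ay": 0,"az": -0.02,"tx": -8,"ty": -35,"tz": 0,"jaw": -1},{"ax": 0,"ay": 0,"az": -0.05,"tx": -17,"ty": -75,"tz": 0,"jaw": -1},{"ax": 0,"ay": 0,"az": -0.08,"tx": -26,"ty": -115,"tz": 0,"jaw": -1},{"ax": 0,"ay": 0,"az": -0.11,"tx": -36,"ty": -155,"tz": 0,"jaw": -1},{"ax": 0,"ay": 0,"az": -0.14,"tx": -46,"ty": -195,"tz": 0,"jaw": -1},{"ax": 0,"ay": 0,"az": -0.17,"tx": -56,"ty": -235,"tz": 0,"jaw": -1},{"ax": 0,"ay": 0,"az": -0.2,"tx": -64,"ty": -270,"tz": 0,"jaw": -1},{"ax": 0,"ay": 0,"az": -0.2,"tx": -67,"ty": -289,"tz": 0,"jaw": -1}]'

```text
time: 18.9
eef_pos: [0.5798, -0.2458, 0.2501]
orientation: [0.309, -3.124, -0.001]
ft_force: [0.2, 0.6, -2.8]
grip_width: 0.0283
finger_force: 50.3
```

```bash
python3 f.py
python3 - <<'E'
from h import *
go(np.array([.581,-.242,.14]),1.571+.2)
sc=arm.capture("scene").astype(int);s=arm.read_state();X=np.array(s["eef_pos"]);print(X.round(4))
b=sc[...,2]-sc[...,0]>50;p=pr("scene",X-[0,0,.0142]).round().astype(int);print(p)
y,x=np.nonzero(b[p[1]-35:p[1]+35,p[0]-35:p[0]+35]);print("blue",x.min()+p[0]-35,x.max()+p[0]-35,y.min()+p[1]-35,y.max()+p[1]-35)
u=np.array([np.cos(.2),np.sin(.2),0]);n=np.array([-np.sin(.2),np.cos(.2),0])
for dz in(-.0142,-.006,-.022):
  q=np.array([pr("scene",X+u*.05*np.cos(t)+n*d+[0,0,dz+.05*np.sin(t)]) for t in np.linspace(0,6.28,60) for d in(-.017,.017)]);print(dz,q.min(0).round(1),q.max(0).round(1))
E
```

```text
{'time': 18.9, 'joints': [-0.5771, 0.3942, 1.2968, -0.0011, 1.4531, -2.3447], 'eef_pos': [0.5798, -0.2458, 0.2501], 'ft_force': [0.1811, 0.6137, -2.7905], 'ft_torque': [0.0204, -0.0146, -0.0442], 'grip_width': 0.0283, 'finger_force': 50.3096}
tool y yaw 1.767702968824609
bar yaw by pos -1.2430660435029477 0.2727699717330016
moment about screw axis 0.05643907347499794
yaw sign 1 rot [ 0.001 -0.003 -0.003] shift [ -2.2   3.3 110.1]
yaw sign -1 rot [-4.000e-03 -1.000e-03  3.138e+00] shift [ -2.2   3.3 110.1]
[ 0.58   -0.2477  0.2501]
[439 217]
blue 418 459 194 238
-0.0142 [415.2 191.8] [463.4 242.2]
-0.006 [415.7 188.6] [464.2 239.3]
-0.022 [414.7 194.8] [462.7 244.9]
```

>>> carry_out --rows '[{"ax": 0,"ay": 0,"az": 0,"tx": -2,"ty": 4,"tz": 0,"jaw": -1},{"ax": 0,"ay": 0,"az": 0,"tx": -2,"ty": 4,"tz": 20,"jaw": -1},{"ax": 0,"ay": 0,"az": 0,"tx": -2,"ty": 4,"tz": 50,"jaw": -1},{"ax": 0,"ay": 0,"az": 0,"tx": -2,"ty": 4,"tz": 80,"jaw": -1},{"ax": 0,"ay": 0,"az": 0,"tx": -2,"ty": 4,"tz": 105,"jaw": -1},{"ax": 0,"ay": 0,"az": 0,"tx": -2,"ty": 4,"tz": 125,"jaw": -1},{"ax": 0,"ay": 0,"az": 0,"tx": -2,"ty": 4,"tz": 132,"jaw": -1},{"ax": 0,"ay": 0,"az": 0,"tx": -2,"ty": 4,"tz": 132,"jaw": -1}]'

```text
time: 19.75
eef_pos: [0.5811, -0.2358, 0.1193]
orientation: [0.314, -3.124, -0.003]
ft_force: [-0.4, -0.3, -2.8]
grip_width: 0.0289
finger_force: 50.3
```

```bash
python3 f.py
python3 - <<'E'
from h import *
s=avg("scene",4);X=np.array(arm.read_state()["eef_pos"]);print(X.round(4))
# wheel near face vs rail2 gap: profile across rails at z=.044, and blue extents along n at wheel lower part
c=np.array([.58,-.243,.044]);u=np.array([np.cos(.2),np.sin(.2),0]);n=np.array([-np.sin(.2),np.cos(.2),0])
for z in(.044,.055,.062):
  o=[]
  for d in np.arange(-.04,.041,.003):
    P=np.array([pr("scene",[*(c+n*d+u*t)[:2],z]) for t in np.arange(-.008,.0081,.002)]).astype(np.float32)
    v=cv2.remap(s.astype(np.float32),P[:,0].copy(),P[:,1].copy(),cv2.INTER_LINEAR).reshape(-1,3).mean(0);o.append((int(round(d*1000)),int(v.mean()),int(v[2]-v[0])))
  print(z,o)
E
```

```text
{'time': 19.75, 'joints': [-0.5634, 0.4852, 1.4846, 0.0004, 1.1749, -2.3346], 'eef_pos': [0.5811, -0.2358, 0.1193], 'ft_force': [-0.4172, -0.278, -2.7791], 'ft_torque': [0.0165, -0.0017, -0.0453], 'grip_width': 0.0289, 'finger_force': 50.3167}
tool y yaw 1.7711121330932431
bar yaw by pos -1.2264729494258413 0.2638328463316815
moment about screw axis -0.17365146762074193
[ 0.5827 -0.2379  0.122 ]
0.044 [(-40, 118, 5), (-37, 119, 5), (-34, 119, 4), (-31, 122, 4), (-28, 152, 6), (-25, 157, 6), (-22, 100, 6), (-19, 59, 6), (-16, 55, 6), (-13, 51, 6), (-10, 52, 5), (-7, 52, 5), (-4, 52, 5), (-1, 51, 14), (2, 52, 42), (5, 62, 46), (8, 77, 25), (11, 85, 7), (14, 86, 0), (17, 81, 4), (20, 71, 15), (23, 64, 29), (26, 59, 43), (29, 53, 56), (32, 51, 65), (35, 49, 70), (38, 48, 71)]
0.055 [(-40, 119, 4), (-37, 119, 4), (-34, 146, 7), (-31, 160, 7), (-28, 110, 5), (-25, 70, 5), (-22, 66, 5), (-19, 64, 5), (-16, 62, 4), (-13, 62, 3), (-10, 61, 4), (-7, 56, 21), (-4, 53, 54), (-1, 73, 30), (2, 100, -15), (5, 106, -33), (8, 102, -35), (11, 93, -30), (14, 84, -22), (17, 82, -13), (20, 82, 0), (23, 71, 19), (26, 62, 42), (29, 56, 62), (32, 54, 73), (35, 52, 77), (38, 51, 78)]
0.062 [(-40, 122, 5), (-37, 153, 6), (-34, 156, 6), (-31, 106, 4), (-28, 83, 4), (-25, 83, 4), (-22, 83, 3), (-19, 77, 3), (-16, 74, 2), (-13, 71, 5), (-10, 61, 32), (-7, 60, 48), (-4, 90, 0), (-1, 108, -36), (2, 104, -39), (5, 94, -34), (8, 86, -30), (11, 84, -28), (14, 90, -29), (17, 90, -21), (20, 78, 0), (23, 69, 25), (26, 61, 51), (29, 57, 71), (32, 54, 81), (35, 54, 83), (38, 55, 81)]
```

```bash
cat > fit.py <<'E'
from h import *
from scipy.optimize import least_squares
def fit(im,guess,z,free=3,r=30):
    im=im.astype(float);d=im[...,2]-im[...,0];p=pr("scene",[*guess,z]).round().astype(int)
    x0,y0=p[0]-r,p[1]-r;k=8
    D=cv2.resize(d[y0:y0+2*r,x0:x0+2*r].astype(np.float32),None,fx=k,fy=k,interpolation=cv2.INTER_CUBIC)
    m=(D>35).astype(np.uint8);n_,lab,st,_=cv2.connectedComponentsWithStats(m);m=(lab==1+np.argmax(st[1:,4])).astype(np.uint8)
    cs,_=cv2.findContours(m,cv2.RETR_EXTERNAL,cv2.CHAIN_APPROX_NONE);h=cv2.convexHull(np.vstack(cs))[:,0].astype(np.float32)/k-.5+1/(2*k)+[x0,y0]
    h=h.astype(np.float32)
    yaw=.2;u=np.array([np.cos(yaw),np.sin(yaw),0]);nn=np.array([-np.sin(yaw),np.cos(yaw),0])
    def res(q):
        P=np.array([pr("scene",np.array([q[0],q[1],q[2] if len(q)>2 else z])+u*.05*np.cos(t)+nn*e+[0,0,.05*np.sin(t)]) for t in np.linspace(0,6.28,50) for e in(-.016,.016)],np.float32)
        H=cv2.convexHull(P);return np.array([cv2.pointPolygonTest(H,(float(a),float(b)),True) for a,b in h])
    s=least_squares(res,[*guess,z][:free],loss="soft_l1",f_scale=.5,diff_step=1e-3);return s.x.round(4),np.abs(s.fun).mean().round(2),len(h)
if __name__=="__main__":
    im=avg("scene",4);s=arm.read_state();print(np.round(s["eef_pos"],4))
    print("z fixed",fit(im,(.582,-.238),.104,2));print("free",fit(im,(.582,-.238),.104,3))
E
python3 fit.py
```

```text
[ 0.5822 -0.2379  0.1211]Traceback (most recent call last):
  File "fit.py", line 17, in <module>
    print("z fixed",fit(im,(.582,-.238),.104,2));print("free",fit(im,(.582,-.238),.104,3))
                    ~~~^^^^^^^^^^^^^^^^^^^^^^^^
  File "fit.py", line 14, in fit
    s=least_squares(res,[*guess,z][:free],loss="soft_l1",f_scale=.5,diff_step=1e-3);return s.x.round(4),np.abs(s.fun).mean().round(2),len(h)
    return func(*args, **kwargs)
    result = trf(vector_fun.fun, vector_fun.jac, x0, f0, J0, lb, ub, ftol, xtol,
                 gtol, max_nfev, x_scale, loss_function, tr_solver,
                 tr_options.copy(), verbose, callback=callback_wrapped)
    return trf_no_bounds(
        fun, jac, x0, f0, J0, ftol, xtol, gtol, max_nfev, x_scale,
        loss_function, tr_solver, tr_options, verbose, callback=callback)
    f_new = fun(x_new)
    self._update_fun()
    ~~~~~~~~~~~~~~~~^^
    self.f = self.fun_wrapped(xp_copy(self.x))
             ~~~~~~~~~~~~~~~~^^^^^^^^^^^^^^^^^
    return np.atleast_1d(self.fun(x))
                         ~~~~~~~~^^^
    return self.f(x, *self.args, **self.kwargs)
           ~~~~~~^^^^^^^^^^^^^^^^^^^^^^^^^^^^^^
  File "fit.py", line 12, in res
    P=np.array([pr("scene",np.array([q[0],q[1],q[2] if len(q)>2 else z])+u*.05*np.cos(t)+nn*e+[0,0,.05*np.sin(t)]) for t in np.linspace(0,6.28,50) for e in(-.016,.016)],np.float32)
                ~~^^^^^^^^^^^^^^^^^^^^^^^^^^^^^^^^^^^^^^^^^^^^^^^^^^^^^^^^^^^^^^^^^^^^^^^^^^^^^^^^^^^^^^^^^^^^^^^^
  File "h.py", line 8, in pr
    m=arm.camera_model(n);p=m["mtx"]@(m["R"]@np.asarray(X,float)+m["t"]);return p[:2]/p[2]
ValueError: time passes only in moves, steps and waits
```

```bash
sed -i 's/^def bp/from functools import lru_cache\nCM=lru_cache(arm.camera_model)\ndef bp/; s/m=arm.camera_model(n)/m=CM(n)/' h.py; sed -i 's/diff_step=1e-3/diff_step=2e-3,max_nfev=60/' fit.py; python3 fit.py
python3 - <<'E'
from fit import *
print("fixture wheel (yaw ignored)",fit(cv2.imread("pics/scene0.png")[:,:,::-1],(.492,.162),.064,2))
E
```

```text
[ 0.5819 -0.2378  0.1205]
z fixed (array([ 0.5866, -0.2369]), np.float64(1.16), 50)
free (array([ 0.6301, -0.1803,  0.0274]), np.float64(0.53), 50)
fixture wheel (yaw ignored) (array([0.494 , 0.1635]), np.float64(0.44), 51)
```

>>> carry_out --rows '[{"ax": 0,"ay": 0,"az": 0,"tx": 1.5,"ty": -2.5,"tz": 0,"jaw": -1},{"ax": 0,"ay": 0,"az": 0,"tx": 3,"ty": -5,"tz": 0,"jaw": -1},{"ax": 0,"ay": 0,"az": 0,"tx": 3,"ty": -5,"tz": 4,"jaw": -1},{"ax": 0,"ay": 0,"az": 0,"tx": 3,"ty": -5,"tz": 8,"jaw": -1},{"ax": 0,"ay": 0,"az": 0,"tx": 3,"ty": -5,"tz": 12,"jaw": -1},{"ax": 0,"ay": 0,"az": 0,"tx": 3,"ty": -5,"tz": 16,"jaw": -1},{"ax": 0,"ay": 0,"az": 0,"tx": 3,"ty": -5,"tz": 20,"jaw": -1},{"ax": 0,"ay": 0,"az": 0,"tx": 3,"ty": -5,"tz": 22,"jaw": -1}]'

```text
time: 21.15
eef_pos: [0.5797, -0.243, 0.0976]
orientation: [0.312, -3.125, -0.001]
ft_force: [-0.5, -0.4, -3.2]
grip_width: 0.0287
finger_force: 50.3
```

>>> carry_out --rows '[{"ax": 0,"ay": 0,"az": 0,"tx": 0,"ty": 0,"tz": 4,"jaw": -1},{"ax": 0,"ay": 0,"az": 0,"tx": 0,"ty": 0,"tz": 8,"jaw": -1},{"ax": 0,"ay": 0,"az": 0,"tx": 0,"ty": 0,"tz": 11,"jaw": -1},{"ax": 0,"ay": 0,"az": 0,"tx": 0,"ty": 0,"tz": 14,"jaw": -1},{"ax": 0,"ay": 0,"az": 0,"tx": 0,"ty": 0,"tz": 16,"jaw": -1},{"ax": 0,"ay": 0,"az": 0,"tx": 0,"ty": 0,"tz": 18,"jaw": -1},{"ax": 0,"ay": 0,"az": 0,"tx": 0,"ty": 0,"tz": 19,"jaw": -1},{"ax": 0,"ay": 0,"az": 0,"tx": 0,"ty": 0,"tz": 19,"jaw": -1}]'

```text
time: 21.95
eef_pos: [0.5802, -0.2433, 0.0796]
orientation: [-0.312, 3.125, -0.001]
ft_force: [0.5, 0.1, -1.9]
grip_width: 0.0286
finger_force: 50.4
```

>>> carry_out --rows '[{"ax": 0,"ay": 0,"az": 0,"tx": 0,"ty": 0,"tz": 1.5,"jaw": -1},{"ax": 0,"ay": 0,"az": 0,"tx": 0,"ty": 0,"tz": 2,"jaw": -1},{"ax": 0,"ay": 0,"az": 0,"tx": 0,"ty": 0,"tz": 2,"jaw": 0.3},{"ax": 0,"ay": 0,"az": 0,"tx": 0,"ty": 0,"tz": 2,"jaw": 0.4},{"ax": 0,"ay": 0,"az": 0,"tx": 0,"ty": 0,"tz": 2,"jaw": 0.4},{"ax": 0,"ay": 0,"az": 0,"tx": 0,"ty": 0,"tz": 2,"jaw": 0.4},{"ax": 0,"ay": 0,"az": 0,"tx": 0,"ty": 0,"tz": -8,"jaw": 0.4},{"ax": 0,"ay": 0,"az": 0,"tx": 0,"ty": 0,"tz": -25,"jaw": 0.4}]'

```text
time: 22.75
eef_pos: [0.579, -0.2428, 0.1037]
orientation: [0.312, -3.124, -0.003]
ft_force: [1.3, -0.2, 2.0]
grip_width: 0.06
finger_force: 0.0
```

>>> carry_out --rows '[{"ax": 0,"ay": 0,"az": 0,"tx": 0,"ty": 0,"tz": -25,"jaw": 0.4},{"ax": 0,"ay": 0,"az": 0,"tx": 0,"ty": 0,"tz": -55,"jaw": 0.4},{"ax": 0,"ay": 0,"az": 0,"tx": 0,"ty": 0,"tz": -90,"jaw": 0.4},{"ax": 0,"ay": 0,"az": 0,"tx": 0,"ty": 0,"tz": -125,"jaw": 0.4},{"ax": 0,"ay": 0,"az": 0,"tx": 0,"ty": 0,"tz": -150,"jaw": 0.4},{"ax": 0,"ay": 0,"az": 0,"tx": 0,"ty": 0,"tz": -150,"jaw": 0.4},{"ax": 0,"ay": 0,"az": 0,"tx": 0,"ty": 0,"tz": -150,"jaw": 0.4},{"ax": 0,"ay": 0,"az": 0,"tx": 0,"ty": 0,"tz": -150,"jaw": 0.4}]'

```text
time: 23.55
eef_pos: [0.5792, -0.2428, 0.2531]
orientation: [0.312, -3.124, -0.002]
ft_force: [-0.5, 0.5, 0.3]
grip_width: 0.0596
finger_force: 0.0
```

```bash
python3 f.py|head -1
python3 - <<'E'
from fit import *
im=avg("scene",4);np.save("end.npy",im)
print("stand wheel",fit(im,(.58,-.243),.064,2),"free",fit(im,(.58,-.243),.064,3))
E
```

```text
{'time': 23.55, 'joints': [-0.5743, 0.3894, 1.2966, -0.0, 1.4579, -2.3442], 'eef_pos': [0.5792, -0.2428, 0.2531], 'ft_force': [-0.5494, 0.4926, 0.278], 'ft_torque': [-0.0199, -0.0593, 0.0002], 'grip_width': 0.0596, 'finger_force': 0.0}
stand wheel (array([ 0.5832, -0.2465]), np.float64(0.67), 50) free (array([ 0.6059, -0.2182,  0.0265]), np.float64(0.41), 50)
```

Run:
```python
from h import *
im=np.load("end.npy");p=pr("scene",[.492,.0125,.134]).round().astype(int);g=im[p[1]-15:p[1]+15,p[0]-12:p[0]+12].max(2)<60
y,x=np.nonzero(g);print("knob dark px",len(x),x.mean()+p[0]-12,y.mean()+p[1]-15,"expected",p)
if len(x)>20: print(arm.hand_in())
```

```text
knob dark px 125 344.28 196.16 expected [344 193]
the job is handed in; nothing more can be done
None
```

I handed the job in at about 24 s: the screw was turned counter-clockwise to its stop, the key is still in it, and the wheel stands between the cheeks of the stand (wheel position and upright stance read from camera fits, with no close-up look at the end).

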